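# Tighten a vacuum chamber cover crisscross in two passes

### The job

Tighten down the cover of the vacuum chamber with its four wing knobs, all clockwise, in two passes: first turn every knob to its yellow half-way mark, and only then turn every knob on to its stop at the green mark. In each pass go crisscross: start at any knob, do the one diagonally opposite next, then the remaining two. Let go of the knobs at the end and leave the things standing round the chamber where they are.

Things in the scene. Friction and masses are not known exactly. Their poses are not given: they have to be found in the camera images.
- cover_center (a point): Centre of the top face of the vacuum chamber's round aluminium cover (194 mm across, its top 67 mm above the bench; a 54 mm sight window, 4 mm proud, in its middle). Beside each knob the cover carries three small painted marks (8 x 8 mm, 29 mm from the knob's axis): white, yellow, green in clockwise order. The chamber is fixed to the bench; its x axis points the way its small brass side port points.
- knob_a_grip (a point): Wing knob a: a black bar 46 mm long, 12 mm thick and 30 mm tall (from 5 to 35 mm above the cover) that turns about its middle on a vertical axis; this point is on that axis, 24 mm above the cover and 11 mm below the bar's top. Its x axis runs along the bar to the pointer end (red stripe), z is up. The four knobs sit on a circle of 58 mm radius about the cover's centre, in the order a, b, c, d anticlockwise seen from above; the knob opposite is c.
- knob_a (a joint): Angle of this knob in rad, growing clockwise seen from above: 0 with the pointer at its white mark (loose), 0.7 at its yellow mark (half), 1.4 at its green mark, where it meets a hard stop with the pointer directly away from the cover's centre. Stiff by friction (about 0.08 N m), it stays where it is left.
- knob_b_grip (a point): Wing knob b: a black bar 46 mm long, 12 mm thick and 30 mm tall (from 5 to 35 mm above the cover) that turns about its middle on a vertical axis; this point is on that axis, 24 mm above the cover and 11 mm below the bar's top. Its x axis runs along the bar to the pointer end (red stripe), z is up. The four knobs sit on a circle of 58 mm radius about the cover's centre, in the order a, b, c, d anticlockwise seen from above; the knob opposite is d.
- knob_b (a joint): Angle of this knob in rad, growing clockwise seen from above: 0 with the pointer at its white mark (loose), 0.7 at its yellow mark (half), 1.4 at its green mark, where it meets a hard stop with the pointer directly away from the cover's centre. Stiff by friction (about 0.08 N m), it stays where it is left.
- knob_c_grip (a point): Wing knob c: a black bar 46 mm long, 12 mm thick and 30 mm tall (from 5 to 35 mm above the cover) that turns about its middle on a vertical axis; this point is on that axis, 24 mm above the cover and 11 mm below the bar's top. Its x axis runs along the bar to the pointer end (red stripe), z is up. The four knobs sit on a circle of 58 mm radius about the cover's centre, in the order a, b, c, d anticlockwise seen from above; the knob opposite is a.
- knob_c (a joint): Angle of this knob in rad, growing clockwise seen from above: 0 with the pointer at its white mark (loose), 0.7 at its yellow mark (half), 1.4 at its green mark, where it meets a hard stop with the pointer directly away from the cover's centre. Stiff by friction (about 0.08 N m), it stays where it is left.
- knob_d_grip (a point): Wing knob d: a black bar 46 mm long, 12 mm thick and 30 mm tall (from 5 to 35 mm above the cover) that turns about its middle on a vertical axis; this point is on that axis, 24 mm above the cover and 11 mm below the bar's top. Its x axis runs along the bar to the pointer end (red stripe), z is up. The four knobs sit on a circle of 58 mm radius about the cover's centre, in the order a, b, c, d anticlockwise seen from above; the knob opposite is b.
- knob_d (a joint): Angle of this knob in rad, growing clockwise seen from above: 0 with the pointer at its white mark (loose), 0.7 at its yellow mark (half), 1.4 at its green mark, where it meets a hard stop with the pointer directly away from the cover's centre. Stiff by friction (about 0.08 N m), it stays where it is left.
- weight: Brass weight with a knob, 25 x 25 x 26 mm, loose, standing beside the chamber; origin at the centre of its underside. A bystander.
- vial: Small screw vial with a black cap, 25 x 25 x 54 mm, loose, standing beside the chamber; origin at the centre of its underside. A bystander.
- stopper: Orange tapered rubber stopper, 30 x 30 x 22 mm, loose, standing beside the chamber; origin at the centre of its underside. A bystander.

How it is judged:
By the outcome, as a careful person would: the job done as asked, in the order asked, and still so for the second after the job is handed in, with the robot touching nothing.
It also fails if it takes over 72 s, if anything falls off the work surface, if the arm or the gripper's body presses on something with over 40 N, if the wrist force passes 120 N, or if a joint passes its speed limit or range.

### The arm

A 6-joint arm with a two-finger parallel gripper is mounted at the origin on a cart in front of the work surface, level with it; the furniture and walls round the work are solid. World frame = base frame: x ahead of the robot, y to its left, z up, the work surface at z = 0. Lengths are in m, angles in rad, forces in N, time in s.
With the tool pointing down it reaches from about 0.375 to 0.9 m from the base axis. Payload 3.1 kg.
Tool frame: the origin (TCP) lies at the very end of the fingers, on their centre line; the grasp point (between the pads) lies 19 mm behind it (grip_depth is the distance from the TCP to the grasp point, in m); z points along the fingers, y is the line along which they close (so a half turn about z gives the same grasp; the last joint's range is limited). The gripper opens to 85 mm and grips with 20 to 120 N. Pads are 22 mm wide; open, the fingers measure 114 mm over their backs; the gripper's body (76 mm by 85 mm) begins 54 mm behind the grasp point. The pads swing forward as they close: fully open they stand 13 mm farther back than shut.
Start: joints at [-1.516, 0.527, 1.433, -0, 1.181, -0.178], TCP at [0.145, -0.608, 0.231] pointing down, gripper open.
Joint ranges: [-3.08, 3.08], [-0.75, 2.2], [0.22, 2.44], [-1.43, 4.57], [0, 2.65], [-2.85, 2.85]. Speed limits (rad/s): [2.79, 2.79, 3.14, 3.14, 3.14, 3.14].

### API

Orientations are given as a unit quaternion [x, y, z, w].
In Python, from station import * gives the robot as it stands.
- The arm moves only by the tool apply_moves, never from a script. Its argument "plan" is a list of rows, each a list of 7 numbers: the shift along the tool's x, y, z in m, then the turn, a rotation vector about the tool's x, y, z in rad, then the gripper command: -1 is fully open, 1 is shut, values between are in proportion. In form: [[dx, dy, dz, wx, wy, wz, jaw], ...]. A call has 1 to 8 rows; each row shifts and turns the commanded pose from where the row before left it, along the tool's axes as they then stand; what a row does not reach is not made up. A row lasts 1/8 s, in which the tool goes at most 62.5 mm and 10.7 degrees, less where a joint would pass 70% of its speed; a pose out of reach is approached as far as the arm can. A call is refused whole if a number of a shift passes 0.0625 or a number of a turn 0.188, either way. A call with a gripper value outside its range is refused whole. The fingers move at their own pace and stop on an object; "force" is the grip in N (left out, the last holds). Time passes only in rows, so rows that do not move let the fingers close. It gives the time, the measured TCP pose, the force, the opening and the grip force at its end, in the units of the state.
- sense(): the state, without advancing time (a new reading comes with each control period).
- snapshot(name): name is "scene" or "side" or "wrist"; returns the picture (400x640x3 uint8, red, green, blue); there is no depth.
- calibration(name): a dict with "camera_matrix" (3x3 intrinsics, pixels), "R" (3x3) and "t" (3): a world point X has camera coordinates R X + t; the wrist camera has in their place "mount" (4x4, takes a point from camera to tool coordinates, whose origin is the TCP and whose axes are the flange's). Camera axes: x right, y down, z forward; pixel columns grow to the right and rows downward; lengths in m; the calibration is good to about 2 mm. The wrist camera is an equidistant fisheye: a pixel r from the principal point sees the ray r / f radians off the axis. A picture is of the moment at which its call begins: read the wrist's pose just before it. calibration takes no time and is no camera call.
- sign_off(): hands the job in; it is judged then, once.
The state is a dict: "t": time; "q": joint angles; "qd": joint speeds; "tau": joint torques, N m; "tcp_pos": TCP position; "tool_rot": TCP orientation; "force": force on the tool from outside, world axes, zero at the start; "ft_torque": the same for the moment, N m; "finger_gap": opening from 0.0 (shut) to 1.0 (fully open); "gripper_force": force on a finger pad.
Only numpy, scipy, OpenCV 4.12 (cv2) and the standard library are available. Lean on these libraries where they do the work, as an engineer would, in place of code of your own. Each camera call takes 0.05 s, during which the arm holds its last target. There are 200 camera calls.

## Working session

There is one attempt and no reset: what is moved stays moved. The work goes in short steps, Python scripts to look and compute and a tool call to move; the robot and the scene stay as the last step left them, time stands still between calls to the robot, and variables do not carry over. Pictures are saved under pics/ and viewed, at most 10 in all, crops included, and the job is handed in when it is done.

Besides the shell and the picture viewer there is one more tool, called after "Emit:" by a JSON object that holds its "fn" and its "kwargs". apply_moves: Moves the arm, as the interface text tells. Its arguments: {"type":"object","properties":{"plan":{"type":"array"},"force":{"type":"number"}},"required":["plan"]}

```bash
mkdir -p pics; ls; python3 - <<'E'
from station import *
import cv2,numpy as np
print(sense())
for n in ("scene","side","wrist"):
    im=snapshot(n); cv2.imwrite(f"pics/{n}0.png",im[:,:,::-1])
    print(n,calibration(n))
a=cv2.imread("pics/scene0.png");b=cv2.imread("pics/side0.png")
E
```

```text
pics
{'t': 0.0, 'q': array([-1.51547496e+00,  5.28465122e-01,  1.43390306e+00,  1.77229455e-06,
        1.18138667e+00, -1.78534314e-01]), 'qd': array([-7.13776519e-05, -7.20849708e-04, -1.41997124e-03,  1.98557587e-03,
        1.32185853e-03, -3.62174945e-04]), 'tau': array([ 2.12421410e-04, -4.42351127e+01, -1.78021538e+01, -2.02311285e-04,
        8.60052678e-03,  9.51575117e-06]), 'tcp_pos': array([ 0.14479947, -0.60726266,  0.23033401]), 'tool_rot': array([ 9.93171184e-01,  1.16661175e-01,  6.73783592e-05, -1.07899593e-03]), 'force': array([-0.85252379,  0.85647179,  0.19441715]), 'ft_torque': array([ 0.00169542, -0.00288211,  0.0215269 ]), 'gripper_force': 0.0, 'finger_gap': 0.9976487187562723}
scene {'camera_matrix': array([[519.10544182,   0.        , 325.58147191],
       [  0.        , 519.10544182, 191.59718461],
       [  0.        ,   0.        ,   1.        ]]), 'R': array([[-0.4310637 , -0.90223571,  0.0124427 ],
       [-0.49392757,  0.2244001 , -0.8400477 ],
       [ 0.75512889, -0.36825986, -0.54236983]]), 't': array([0.31677226, 0.3285867 , 0.83402639])}
side {'cam
[... 201 characters left out ...]
3513, -0.00795081],
       [-0.0128188 , -0.39215078, -0.91981163],
       [ 0.00979176,  0.91979388, -0.39227967]]), 't': array([-0.56537775,  0.1272128 ,  0.91451597])}
wrist {'camera_matrix': array([[309.70691629,   0.        , 317.7502482 ],
       [  0.        , 309.70691629, 203.35091159],
       [  0.        ,   0.        ,   1.        ]]), 'mount': array([[ 1.85952211e-05, -9.61528315e-01, -2.74705840e-01,
         6.88287554e-02],
       [ 9.99999994e-01,  4.65424600e-05, -9.52170225e-05,
        -2.67148290e-04],
       [ 1.04339349e-04, -2.74705837e-01,  9.61528311e-01,
        -1.43393022e-01],
       [ 0.00000000e+00,  0.00000000e+00,  0.00000000e+00,
         1.00000000e+00]])}
```

View pics/scene0.png

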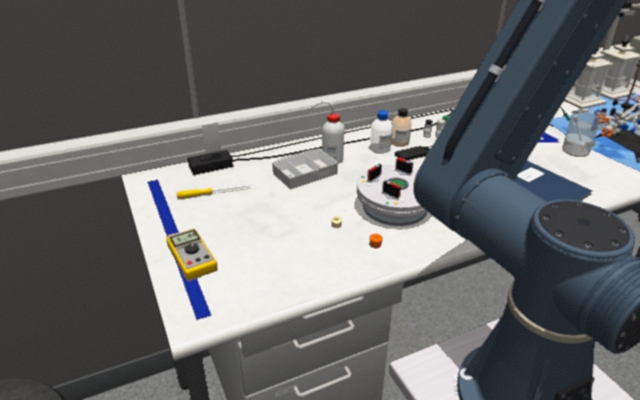

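View pics/side0.png

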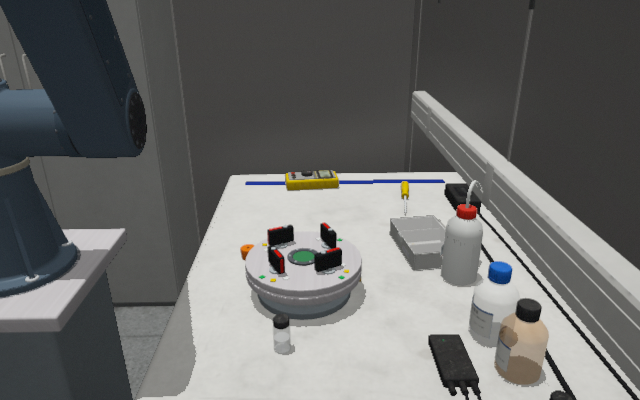

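Scene: chamber partly hidden behind the arm, orange stopper at (376,240), brass weight at (336,221). Side: chamber cover ellipse centred near (304,257), knobs near (281,235), (328,235), (277,260), (329,260), vial at (282,335).

```bash
cat > h.py <<'E'
from station import *
import numpy as np, cv2
from scipy.spatial.transform import Rotation as Ro
def fix(name,uv,z):
    c=calibration(name);K,R,t=c["camera_matrix"],np.array(c["R"]),np.array(c["t"])
    d=R.T@np.linalg.solve(K,[*uv,1]);o=-R.T@t
    return o+d*(z-o[2])/d[2]
def wray(uv,s):
    "list of pixels -> origin, rays (world)"
    c=calibration("wrist");K,M=c["camera_matrix"],c["mount"]
    p=(np.atleast_2d(uv)-K[:2,2])/K[0,0];r=np.linalg.norm(p,axis=1,keepdims=True)
    d=np.hstack([p/np.maximum(r,1e-9)*np.sin(r),np.cos(r)])
    T=Ro.from_quat(s["tool_rot"]).as_matrix()
    return T@M[:3,3]+s["tcp_pos"],(T@M[:3,:3]@d.T).T
def wpt(uv,z,s):
    o,d=wray(uv,s);return o+d*((z-o[2])/d[:,2])[:,None]
E
python3 - <<'E'
from h import *
for n,uv,z in [("side",(304,257),.067),("side",(281,237),.087),("side",(328,237),.087),("side",(277,261),.087),("side",(329,261),.087),("side",(282,348),0),("side",(248,254),.011),("scene",(376,241),.011),("scene",(336,222),.013),("scene",(398,184),.067)]:
    print(n,uv,fix(n,uv,z).round(3))
print(Ro.from_quat(sense()["tool_rot"]).as_matrix().round(2))
E
```

```text
side (304, 257) [ 0.545 -0.098  0.067]
side (281, 237) [ 0.506 -0.064  0.087]
side (328, 237) [ 0.586 -0.066  0.087]
side (277, 261) [ 0.504 -0.144  0.087]
side (329, 261) [ 0.585 -0.146  0.087]
side (282, 348) [ 0.513 -0.242  0.   ]
side (248, 254) [0.436 0.013 0.011]
scene (376, 241) [0.434 0.02  0.011]
scene (336, 222) [0.532 0.07  0.013]
scene (398, 184) [ 0.543 -0.1    0.067]
[[ 0.97  0.23 -0.  ]
 [ 0.23 -0.97  0.  ]
 [ 0.   -0.   -1.  ]]
```

Emit:
{"fn": "apply_moves", "kwargs": {"plan": [[0.046,-0.0361,0,0,0,0,0],[0.046,-0.0361,0,0,0,0,0],[0.046,-0.0361,0,0,0,0,0],[0.046,-0.0361,0,0,0,0,0],[0.046,-0.0361,0,0,0,0,0],[0.046,-0.0361,0,0,0,0,0],[0.046,-0.0361,0,0,0,0,0],[0.046,-0.0361,0,0,0,0,0]], "force": 40}}

```text
t: 1.15
tcp_pos: [0.4369, -0.2402, 0.2313]
tool_rot: [0.993, 0.117, 0.0, 0.0]
force: [0.5, -0.3, 0.2]
finger_gap: 0.496
gripper_force: 0.0
```

Emit:
{"fn": "apply_moves", "kwargs": {"plan": [[0.046,-0.0361,0,0,0,0,0],[0.046,-0.0361,0,0,0,0,0],[0.046,-0.0361,0,0,0,0,0],[0,0,0,0,0,0,0]]}}

```text
t: 1.65
tcp_pos: [0.5469, -0.1011, 0.2311]
tool_rot: [0.993, 0.12, 0.0, -0.0]
force: [-0.3, 0.4, 0.9]
finger_gap: 0.498
gripper_force: 0.0
```

```bash
python3 - <<'E'
from h import *
s=sense();im=snapshot("wrist");cv2.imwrite("pics/w1.png",im[:,:,::-1])
np.savez("w1.npz",**s,im=im);print(s["t"],s["tcp_pos"],s["q"],s["finger_gap"])
E
```

```text
1.65 [ 0.54687854 -0.1010701   0.23108666] [-3.84123916e-01  4.34832956e-01  1.60788394e+00  8.94405114e-04
  1.09825224e+00  9.46418409e-01] 0.4983772146283052
```

View pics/w1.png

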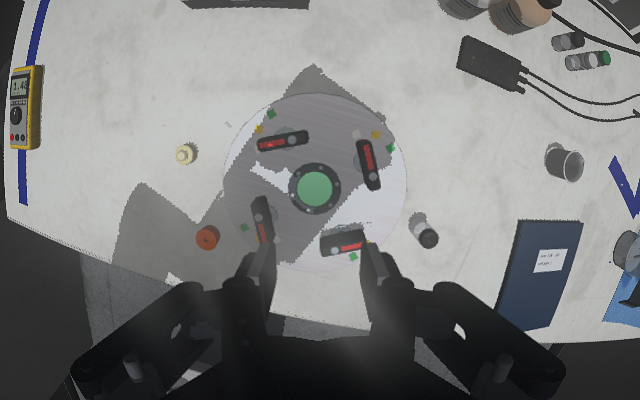

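Wrist view: window at (315,188), knobs at about (283,141), (369,163), (262,222), (343,243) with red pointer halves; stopper (207,238), weight (186,154), vial (424,232) all outside the cover.

```bash
cat > m.py <<'E'
from h import *
def blobs(m,amin):
    n,l,st,c=cv2.connectedComponentsWithStats(m.astype(np.uint8))
    return [(c[i],st[i,4]) for i in range(1,n) if st[i,4]>=amin]
def measure(s,im):
    hsv=cv2.cvtColor(np.ascontiguousarray(im),cv2.COLOR_RGB2HSV);H,S,V=[hsv[:,:,i].astype(int) for i in range(3)]
    yy,xx=np.mgrid[:400,:640]
    g=(H>40)&(H<90)&(S>70)&(V>50); 
    win=max(blobs(g,100),key=lambda b:b[1]); c=wpt(win[0],.071,s)[0]
    print("window",win[0].round(1),win[1],c.round(4))
    out={}
    for nm,mask,z,am in [("green",g,.067,6),("yellow",(H>15)&(H<32)&(S>90)&(V>60),.067,6),("red",((H<8)|(H>172))&(S>110)&(V>60),.102,15)]:
        for b,a in blobs(mask,am):
            p=wpt(b,z,s)[0];r=np.hypot(*(p-c)[:2])
            if .02<r<.1: print(nm,b.round(1),a,p.round(4),"r",r.round(4),"ang",np.degrees(np.arctan2(*(p-c)[1::-1])).round(1)); out.setdefault(nm,[]).append(p)
    return c,out
E
python3 - <<'E'
from m import *
d=np.load("w1.npz");s={k:d[k] for k in("tcp_pos","tool_rot")}
measure(s,d["im"])
E
```

```text
window [314.2 188.3] 943 [ 0.544  -0.0977  0.071 ]
green [270.9 113.5] 54 [ 0.6071 -0.0384  0.067 ] r 0.0866 ang 43.3
green [390.  147.7] 51 [ 0.6026 -0.1622  0.067 ] r 0.0871 ang -47.7
green [353.1 256.2] 42 [ 0.4789 -0.1574  0.067 ] r 0.0883 ang -137.5
yellow [258.4 129.1] 55 [ 0.5892 -0.0295  0.067 ] r 0.0818 ang 56.5
yellow [375.5 134.3] 59 [ 0.6117 -0.1441  0.067 ] r 0.0821 ang -34.4
yellow [256.3 238.5] 17 [ 0.474  -0.0498  0.067 ] r 0.0848 ang 145.6
yellow [367.5 241.5] 6 [ 0.4995 -0.1679  0.067 ] r 0.0831 ang -122.4
red [271.8 143.1] 130 [ 0.5823 -0.0502  0.102 ] r 0.061 ang 51.1
red [368.1 156.6] 129 [ 0.5909 -0.1362  0.102 ] r 0.0606 ang -39.4
red [351.3 246.5] 93 [ 0.5039 -0.1445  0.102 ] r 0.0616 ang -130.6
```

```bash
cat > ang.py <<'E'
from m import *
C=np.array([.5435,-.098]);TH=42.7
def angs(s,im):
    hsv=cv2.cvtColor(np.ascontiguousarray(im),cv2.COLOR_RGB2HSV);H,S,V=[hsv[:,:,i].astype(int) for i in range(3)]
    for i,t in enumerate([TH,TH-90,TH-180,TH+90]):
        K=C+.058*np.array([np.cos(np.radians(t)),np.sin(np.radians(t))])
        for nm,m in (("red",((H<8)|(H>172))&(S>110)&(V>60)),("dark",(V<45)|(((H<8)|(H>172))&(S>110)))):
            v,u=np.nonzero(m);P=wpt(np.c_[u,v],.102,s)[:,:2]-K
            P=P[np.hypot(*P.T)<.025]
            if len(P)<20: print(i,nm,"few");continue
            mu=P.mean(0);w,e=np.linalg.eigh(np.cov(P.T));a=np.degrees(np.arctan2(e[1,1],e[0,1]))
            d=(a-t+90)%180-90; d=d if d>-45 else d+180
            print("K%d"%(i+1),nm,len(P),"mean mm",(mu*1e3).round(1),"bar-out deg",d.round(1),"phi",np.radians(80.2-d).round(3),"sd mm",(np.sqrt(w)*1e3).round(1))
E
python3 - <<'E'
from ang import *
d=np.load("w1.npz");s={k:d[k] for k in("tcp_pos","tool_rot")}
angs(s,d["im"])
E
```

```text
K1 red 130 mean mm [-3.8  8.4] bar-out deg 71.4 phi 0.154 sd mm [1.3 6.5]
K1 dark 130 mean mm [-3.8  8.4] bar-out deg 71.4 phi 0.154 sd mm [1.3 6.5]
K2 red 129 mean mm [8.  4.4] bar-out deg 75.6 phi 0.08 sd mm [1.4 6.5]
K2 dark 129 mean mm [8.  4.4] bar-out deg 75.6 phi 0.08 sd mm [1.4 6.5]
K3 red 93 mean mm [ 3.  -7.2] bar-out deg 74.0 phi 0.108 sd mm [1.4 5.8]
K3 dark 93 mean mm [ 3.  -7.2] bar-out deg 74.0 phi 0.108 sd mm [1.4 5.8]
3 red few
3 dark few
```

Emit:
{"fn": "apply_moves", "kwargs": {"plan": [[0.0254,0.0469,0,0,0,0,0],[0,0,0.03,0,0,-0.124,0],[0,0,0.05,0,0,-0.124,0],[0,0,0,0,0,0,0]]}}

```text
t: 2.2
tcp_pos: [0.5765, -0.1443, 0.1476]
tool_rot: [0.972, 0.237, -0.004, -0.003]
force: [-0.8, 0.8, 0.5]
finger_gap: 0.496
gripper_force: 0.0
```

```bash
cat > go.py <<'E'
from ang import *
import sys
def plan(k,yaw,z=.074):
    s=sense();R=Ro.from_quat(s["tool_rot"]).as_matrix();psi=np.degrees(np.arctan2(R[1,0],R[0,0]))
    t=[TH,TH-90,TH-180,TH+90][k-1]
    K=np.r_[C+.058*np.array([np.cos(np.radians(t)),np.sin(np.radians(t))]),z]
    print("t",round(s["t"],2),"psi",psi.round(2),"tcp",s["tcp_pos"].round(4),"tilt",R[:,2].round(3),"q6",s["q"][5].round(2),"bar-out",((psi-t+90)%180-90).round(1))
    print("K%d shift tool"%k,(R.T@(K-s["tcp_pos"])).round(4),"turn",np.radians(psi-yaw).round(3),"F",s["force"].round(1),s["gripper_force"],s["finger_gap"])
if __name__=="__main__": plan(int(sys.argv[1]),float(sys.argv[2]))
E
python3 go.py 2 28; python3 - <<'E'
from ang import *
s=sense();im=snapshot("wrist");np.savez("w2.npz",**s,im=im);cv2.imwrite("pics/w2.png",im[:,:,::-1])
angs(s,im)
E
```

```text
t 2.2 psi 27.4 tcp [ 0.5765 -0.1443  0.1476] tilt [-0.01   0.004 -1.   ] q6 0.66 bar-out 74.7
K2 shift tool [0.0078 0.0003 0.0736] turn -0.011 F [-0.8  0.8  0.5] 0.0 0.49587686215623733
K1 red 181 mean mm [-4.8 10.7] bar-out deg 72.1 phi 0.141 sd mm [1.3 5.4]
K1 dark 181 mean mm [-4.8 10.7] bar-out deg 72.1 phi 0.141 sd mm [1.3 5.4]
K2 red 235 mean mm [8.1 4.6] bar-out deg 75.1 phi 0.089 sd mm [1.3 6.4]
K2 dark 235 mean mm [8.1 4.6] bar-out deg 75.1 phi 0.089 sd mm [1.3 6.4]
K3 red 116 mean mm [  4.8 -11.8] bar-out deg 72.0 phi 0.144 sd mm [1.5 4.6]
K3 dark 1388 mean mm [-4.6  7.6] bar-out deg 1.5 phi 1.373 sd mm [ 9.1 11.1]
K4 red 151 mean mm [-9.  -3.3] bar-out deg 71.2 phi 0.156 sd mm [1.4 6.7]
K4 dark 160 mean mm [-9.3 -3.3] bar-out deg 72.4 phi 0.137 sd mm [1.6 6.9]
```

View pics/w2.png

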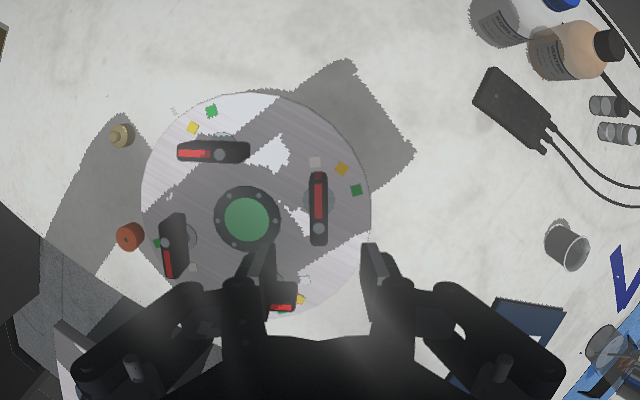

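Wrist view: knob K2 at (318,208), vertical in image, centred between the fingers; the bar is parallel to the pads. Continue down.

Emit:
{"fn": "apply_moves", "kwargs": {"plan": [[0.0078,0.0003,0,0,0,0,0],[0,0,0.037,0,0,0,0],[0,0,0.037,0,0,0,0],[0,0,0,0,0,0,0]]}}

```text
t: 2.75
tcp_pos: [0.5873, -0.1404, 0.0769]
tool_rot: [0.971, 0.238, -0.001, -0.001]
force: [1.0, -0.1, 0.6]
finger_gap: 0.499
gripper_force: 0.0
```

```bash
python3 go.py 2 28
```

```text
t 2.75 psi 27.58 tcp [ 0.5873 -0.1404  0.0769] tilt [-0.002  0.001 -1.   ] q6 0.67 bar-out 74.9
K2 shift tool [-0.0041 -0.0019  0.0029] turn -0.007 F [ 1.  -0.1  0.6] 0.0 0.4993191404670427
```

Emit:
{"fn": "apply_moves", "kwargs": {"plan": [[-0.004,-0.0018,0.002,0,0,0,0],[0,0,0,0,0,0,0],[0,0,0,0,0,0,0.9],[0,0,0,0,0,0,0.9],[0,0,0,0,0,0,0.9],[0,0,0,0,0,0,0.9]], "force": 40}}

```text
t: 3.5
tcp_pos: [0.5835, -0.1406, 0.0764]
tool_rot: [0.971, 0.239, 0.0, -0.0]
force: [-1.1, 1.9, 6.5]
finger_gap: 0.133
gripper_force: 40.3
```

```bash
python3 go.py 2 -7.2
```

```text
t 3.5 psi 27.61 tcp [ 0.5835 -0.1406  0.0764] tilt [ 0.001  0.    -1.   ] q6 0.67 bar-out 74.9
K2 shift tool [-0.0006 -0.0003  0.0024] turn 0.607 F [-1.1  1.9  6.5] 40.34600257873535 0.13323917546429648
```

Emit:
{"fn": "apply_moves", "kwargs": {"plan": [[0,0,0,0,0,0.122,0.9],[0,0,0,0,0,0.122,0.9],[0,0,0,0,0,0.122,0.9],[0,0,0,0,0,0.122,0.9],[0,0,0,0,0,0.12,0.9],[0,0,0,0,0,0,0.9],[0,0,0,0,0,0,0.9],[0,0,0,0,0,0,0.9]]}}

```text
t: 4.5
tcp_pos: [0.5835, -0.1404, 0.0764]
tool_rot: [0.998, -0.063, 0.0, -0.0]
force: [-1.0, 2.8, 5.6]
finger_gap: 0.134
gripper_force: 40.4
```

```bash
python3 go.py 2 -7.2
```

```text
t 4.5 psi -7.26 tcp [ 0.5835 -0.1404  0.0764] tilt [ 0.001  0.001 -1.   ] q6 1.27 bar-out 40.0
K2 shift tool [-0.0006  0.0003  0.0024] turn -0.001 F [-1.   2.8  5.6] 40.35997688770294 0.13402778112278727
```

Emit:
{"fn": "apply_moves", "kwargs": {"plan": [[0,0,0,0,0,0,0],[0,0,0,0,0,0,0],[0,0,-0.03,0,0,0,0],[0,0,-0.035,0,0,0,0],[0,0,0,0,0,-0.18,0],[0,0,0,0,0,-0.18,0],[0,0,0,0,0,-0.18,0],[0,0,0,0,0,0,0]]}}

```text
t: 5.5
tcp_pos: [0.5832, -0.1412, 0.1401]
tool_rot: [0.979, 0.204, -0.0, -0.0]
force: [-0.2, -1.2, -0.3]
finger_gap: 0.501
gripper_force: 0.0
```

```bash
python3 go.py 4 25;python3 - <<'E'
from ang import *
s=sense();im=snapshot("wrist");np.savez("w3.npz",**s,im=im);cv2.imwrite("pics/w3.png",im[:,:,::-1])
angs(s,im)
E
```

```text
t 5.5 psi 23.58 tcp [ 0.5832 -0.1412  0.1401] tilt [-0. -0. -1.] q6 0.74 bar-out 70.9
K4 shift tool [-0.0381 -0.1103  0.0661] turn -0.025 F [-0.2 -1.2 -0.3] 0.0 0.5010250790238913
K1 red 129 mean mm [-5.9 13.8] bar-out deg 74.3 phi 0.103 sd mm [1.5 3.6]
K1 dark 129 mean mm [-5.9 13.8] bar-out deg 74.3 phi 0.103 sd mm [1.5 3.6]
K2 red 232 mean mm [ 9.3 -1. ] bar-out deg 40.0 phi 0.701 sd mm [1.2 6.5]
K2 dark 232 mean mm [ 9.3 -1. ] bar-out deg 40.0 phi 0.701 sd mm [1.2 6.5]
K3 red 189 mean mm [ 3.2 -8.4] bar-out deg 73.4 phi 0.119 sd mm [1.6 6.8]
K3 dark 2006 mean mm [-1.3  4.4] bar-out deg -6.8 phi 1.518 sd mm [10.4 13. ]
K4 red 90 mean mm [-4.6 -1.2] bar-out deg 67.1 phi 0.229 sd mm [1.5 4. ]
K4 dark 370 mean mm [-7.3 -8.3] bar-out deg 87.8 phi -0.133 sd mm [3.8 9.5]
```

Emit:
{"fn": "apply_moves", "kwargs": {"plan": [[-0.0127,-0.0368,0,0,0,0,0],[-0.0127,-0.0368,0,0,0,0,0],[-0.0127,-0.0367,0,0,0,-0.025,0],[0,0,0,0,0,0,0],[0,0,0,0,0,0,0],[0,0,0,0,0,0,0]]}}

```text
t: 6.3
tcp_pos: [0.5055, -0.0564, 0.1405]
tool_rot: [0.976, 0.217, 0.001, 0.001]
force: [0.4, -0.4, 0.2]
finger_gap: 0.503
gripper_force: 0.0
```

```bash
python3 go.py 4 25;python3 - <<'E'
from ang import *
s=sense();im=snapshot("wrist");np.savez("w3.npz",**s,im=im);cv2.imwrite("pics/w3.png",im[:,:,::-1])
angs(s,im)
E
```

```text
t 6.3 psi 25.05 tcp [ 0.5055 -0.0564  0.1405] tilt [ 0.002 -0.001 -1.   ] q6 0.8 bar-out 72.4
K4 shift tool [-0.0008 -0.0016  0.0664] turn 0.001 F [ 0.4 -0.4  0.2] 0.0 0.503351507062567
K1 red 314 mean mm [-3.8  8.6] bar-out deg 71.4 phi 0.154 sd mm [1.4 6.7]
K1 dark 314 mean mm [-3.8  8.6] bar-out deg 71.4 phi 0.154 sd mm [1.4 6.7]
K2 red 214 mean mm [ 8.9 -1.4] bar-out deg 40.3 phi 0.697 sd mm [1.5 6.7]
K2 dark 214 mean mm [ 8.9 -1.4] bar-out deg 40.3 phi 0.697 sd mm [1.5 6.7]
K3 red 196 mean mm [ 3.4 -8.4] bar-out deg 72.4 phi 0.137 sd mm [1.5 6.9]
K3 dark 1048 mean mm [-9.4 -6.3] bar-out deg 84.8 phi -0.081 sd mm [ 7.4 10. ]
K4 red 106 mean mm [-4.1 -1.3] bar-out deg 67.9 phi 0.216 sd mm [1.2 3.2]
K4 dark 106 mean mm [-4.1 -1.3] bar-out deg 67.9 phi 0.216 sd mm [1.2 3.2]
```

Emit:
{"fn": "apply_moves", "kwargs": {"plan": [[-0.0008,-0.0014,0.033,0,0,0,0],[0,0,0.032,0,0,0,0],[0,0,0,0,0,0,0],[0,0,0,0,0,0,0],[0,0,0,0,0,0,0.9],[0,0,0,0,0,0,0.9],[0,0,0,0,0,0,0.9],[0,0,0,0,0,0,0.9]], "force": 40}}

```text
t: 7.35
tcp_pos: [0.5042, -0.0556, 0.0766]
tool_rot: [0.976, 0.218, 0.002, 0.001]
force: [0.2, -4.6, 7.1]
finger_gap: 0.134
gripper_force: 43.2
```

```bash
python3 go.py 4 -7.3
```

```text
t 7.35 psi 25.16 tcp [ 0.5042 -0.0556  0.0766] tilt [ 0.004 -0.002 -1.   ] q6 0.8 bar-out 72.5
K4 shift tool [ 0.0001 -0.0002  0.0026] turn 0.566 F [ 0.2 -4.6  7.1] 43.22614789009094 0.13398661439743043
```

Emit:
{"fn": "apply_moves", "kwargs": {"plan": [[0,0,0,0,0,0.113,0.9],[0,0,0,0,0,0.113,0.9],[0,0,0,0,0,0.113,0.9],[0,0,0,0,0,0.113,0.9],[0,0,0,0,0,0.114,0.9],[0,0,0,0,0,0,0.9],[0,0,0,0,0,0,0.9],[0,0,0,0,0,0,0.9]]}}

```text
t: 8.35
tcp_pos: [0.5042, -0.0552, 0.0766]
tool_rot: [0.998, -0.064, 0.002, 0.001]
force: [0.1, -4.2, 6.6]
finger_gap: 0.134
gripper_force: 43.3
```

```bash
python3 go.py 4 -7.3
```

```text
t 8.35 psi -7.3 tcp [ 0.5042 -0.0552  0.0766] tilt [ 0.004 -0.001 -1.   ] q6 1.37 bar-out 40.0
K4 shift tool [-0.      0.0001  0.0026] turn -0.0 F [ 0.1 -4.2  6.6] 43.26196610927582 0.13447205274827403
```

Emit:
{"fn": "apply_moves", "kwargs": {"plan": [[0,0,0,0,0,0,0],[0,0,0,0,0,0,0],[0,0,-0.03,0,0,0,0],[0,0,-0.035,0,0,0,0],[0.041,-0.0036,0,0,0,0,0],[0.041,-0.0036,0,0,0,0,0],[0,0,0,0,0,-0.18,0],[0,0,0,0,0,-0.18,0]]}}

```text
t: 9.35
tcp_pos: [0.5848, -0.0572, 0.1396]
tool_rot: [0.993, 0.119, -0.001, -0.0]
force: [-0.3, 0.6, 0.0]
finger_gap: 0.5
gripper_force: 0.0
```

Emit:
{"fn": "apply_moves", "kwargs": {"plan": [[0,0,0,0,0,-0.18,0],[0,0,0,0,0,-0.18,0],[0,0,0,0,0,-0.18,0],[0,0,0,0,0,-0.18,0],[0,0,0,0,0,-0.18,0],[0,0,0,0,0,-0.18,0],[0,0,0,0,0,-0.18,0],[0,0,0,0,0,-0.18,0]]}}

```text
t: 10.35
tcp_pos: [0.5843, -0.0572, 0.1397]
tool_rot: [0.668, 0.744, -0.0, -0.001]
force: [-0.2, 0.0, 0.1]
finger_gap: 0.502
gripper_force: 0.0
```

Emit:
{"fn": "apply_moves", "kwargs": {"plan": [[0,0,0,0,0,-0.18,0],[0,0,0,0,0,-0.14,0],[0,0,0,0,0,0,0],[0,0,0,0,0,0,0]]}}

```text
t: 10.85
tcp_pos: [0.5847, -0.0575, 0.14]
tool_rot: [0.544, 0.839, -0.0, -0.0]
force: [0.2, 0.3, 0.3]
finger_gap: 0.499
gripper_force: 0.0
```

```bash
python3 go.py 1 114.2;python3 - <<'E'
from ang import *
s=sense();im=snapshot("wrist");np.savez("w4.npz",**s,im=im);cv2.imwrite("pics/w4.png",im[:,:,::-1])
angs(s,im)
E
```

```text
t 10.85 psi 114.07 tcp [ 0.5847 -0.0575  0.14  ] tilt [-0.001  0.    -1.   ] q6 -0.71 bar-out 71.4
K1 shift tool [-0.0017  0.0009  0.066 ] turn -0.002 F [0.2 0.3 0.3] 0.0 0.49865663867622534
K1 red 256 mean mm [-4.   8.6] bar-out deg 70.1 phi 0.175 sd mm [1.3 6.6]
K1 dark 256 mean mm [-4.   8.6] bar-out deg 70.1 phi 0.175 sd mm [1.3 6.6]
K2 red 171 mean mm [ 8.  -1.4] bar-out deg 43.0 phi 0.649 sd mm [1.7 6.4]
K2 dark 2065 mean mm [-2.5 -2.4] bar-out deg 18.4 phi 1.079 sd mm [10.5 13. ]
K3 red 74 mean mm [ 0.6 -3.1] bar-out deg 68.1 phi 0.211 sd mm [1.5 3.2]
K3 dark 74 mean mm [ 0.6 -3.1] bar-out deg 68.1 phi 0.211 sd mm [1.5 3.2]
3 red few
3 dark few
```

View pics/w4.png

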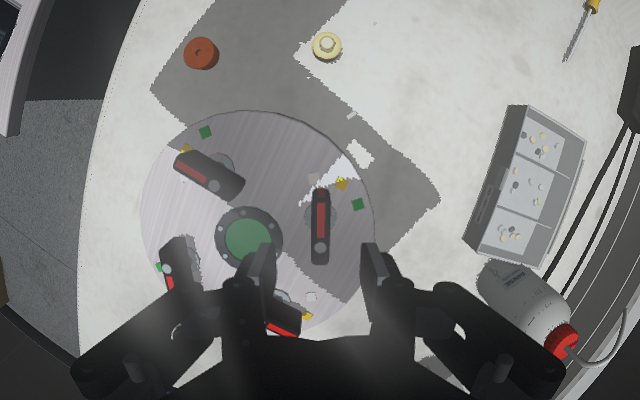

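K1 at (320,225) lies centred between the fingers and parallel to them; K4 at (208,175) points to its yellow mark.

Emit:
{"fn": "apply_moves", "kwargs": {"plan": [[-0.0017,0.0009,0.033,0,0,0,0],[0,0,0.0315,0,0,0,0],[0,0,0,0,0,0,0],[0,0,0,0,0,0,0],[0,0,0,0,0,0,0.9],[0,0,0,0,0,0,0.9],[0,0,0,0,0,0,0.9],[0,0,0,0,0,0,0.9]]}}

```text
t: 11.9
tcp_pos: [0.5872, -0.0592, 0.0772]
tool_rot: [0.543, 0.839, 0.0, 0.001]
force: [-0.5, -0.7, 6.1]
finger_gap: 0.133
gripper_force: 41.1
```

```bash
python3 go.py 1 82.7
```

```text
t 11.9 psi 114.17 tcp [ 0.5872 -0.0592  0.0772] tilt [ 0.002 -0.001 -1.   ] q6 -0.71 bar-out 71.5
K1 shift tool [ 0.0009 -0.0007  0.0032] turn 0.549 F [-0.5 -0.7  6.1] 41.132930517196655 0.13312099631891086
```

Emit:
{"fn": "apply_moves", "kwargs": {"plan": [[0,0,0,0,0,0.11,0.9],[0,0,0,0,0,0.11,0.9],[0,0,0,0,0,0.11,0.9],[0,0,0,0,0,0.11,0.9],[0,0,0,0,0,0.11,0.9],[0,0,0,0,0,0,0.9],[0,0,0,0,0,0,0.9],[0,0,0,0,0,0,0.9]]}}

```text
t: 12.9
tcp_pos: [0.5867, -0.0593, 0.0772]
tool_rot: [0.751, 0.66, 0.0, 0.001]
force: [-2.8, -0.2, 6.2]
finger_gap: 0.131
gripper_force: 41.4
```

```bash
python3 go.py 1 82.7
```

```text
t 12.9 psi 82.66 tcp [ 0.5867 -0.0593  0.0772] tilt [ 0.001 -0.001 -1.   ] q6 -0.16 bar-out 40.0
K1 shift tool [ 0.0006 -0.0007  0.0032] turn -0.001 F [-2.8 -0.2  6.2] 41.37197971343994 0.13058759728128472
```

Emit:
{"fn": "apply_moves", "kwargs": {"plan": [[0,0,0,0,0,0,0],[0,0,0,0,0,0,0],[0,0,-0.03,0,0,0,0],[0,0,-0.035,0,0,0,0],[-0.0295,-0.025,0,0,0,0,0],[-0.0295,-0.025,0,0,0,0,0],[-0.0294,-0.0251,0,0,0,0,0],[0,0,0,0,0,-0.14,0]]}}

```text
t: 13.9
tcp_pos: [0.4986, -0.1381, 0.1406]
tool_rot: [0.703, 0.712, -0.0, -0.001]
force: [-0.1, 1.0, -0.5]
finger_gap: 0.501
gripper_force: 0.0
```

Emit:
{"fn": "apply_moves", "kwargs": {"plan": [[0,0,0,0,0,-0.145,0],[0,0,0,0,0,-0.145,0],[0,0,0,0,0,-0.143,0],[0,0,0,0,0,0,0],[0,0,0,0,0,0,0]]}}

```text
t: 14.52
tcp_pos: [0.5007, -0.137, 0.1407]
tool_rot: [0.534, 0.845, 0.0, -0.0]
force: [0.2, -0.1, 0.7]
finger_gap: 0.502
gripper_force: 0.0
```

```bash
python3 go.py 3 115;python3 - <<'E'
from ang import *
s=sense();im=snapshot("wrist");np.savez("w5.npz",**s,im=im);cv2.imwrite("pics/w5.png",im[:,:,::-1])
angs(s,im)
E
```

```text
t 14.53 psi 115.39 tcp [ 0.5007 -0.137   0.1407] tilt [-0.  0. -1.] q6 -0.93 bar-out 72.7
K3 shift tool [-0.0004 -0.      0.0667] turn 0.007 F [ 0.2 -0.1  0.7] 0.0 0.5015626198415271
K1 red 217 mean mm [1.6 9.3] bar-out deg 39.1 phi 0.717 sd mm [1.5 6.7]
K1 dark 217 mean mm [1.6 9.3] bar-out deg 39.1 phi 0.717 sd mm [1.5 6.7]
K2 red 116 mean mm [ 4.6 -0.7] bar-out deg 37.7 phi 0.742 sd mm [1.6 3.9]
K2 dark 2126 mean mm [-2.5 -5.1] bar-out deg 30.5 phi 0.868 sd mm [ 9.5 13.2]
K3 red 142 mean mm [ 2.4 -5.4] bar-out deg 69.0 phi 0.195 sd mm [1.3 4.8]
K3 dark 142 mean mm [ 2.4 -5.4] bar-out deg 69.0 phi 0.195 sd mm [1.3 4.8]
K4 red 319 mean mm [-9.3  1.2] bar-out deg 40.0 phi 0.702 sd mm [1.4 6.7]
K4 dark 321 mean mm [-9.4  1.2] bar-out deg 40.7 phi 0.69 sd mm [1.5 6.7]
```

View pics/w5.png

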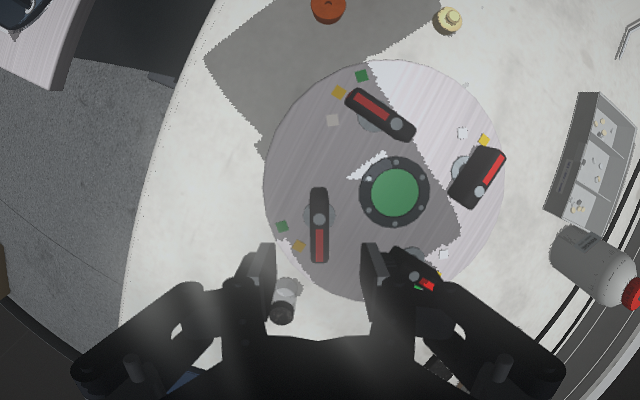

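K3 (319,225) is centred and parallel between the fingers; K1 (478,178) and K4 (380,112) point at their yellow marks; the vial (283,300) is lower than the fingers will go.

Emit:
{"fn": "apply_moves", "kwargs": {"plan": [[-0.0004,0,0.033,0,0,0,0],[0,0,0.0315,0,0,0,0],[0,0,0,0,0,0,0],[0,0,0,0,0,0,0],[0,0,0,0,0,0,0.9],[0,0,0,0,0,0,0.9],[0,0,0,0,0,0,0.9],[0,0,0,0,0,0,0.9]]}}

```text
t: 15.58
tcp_pos: [0.5019, -0.1376, 0.0776]
tool_rot: [0.534, 0.846, 0.0, 0.001]
force: [1.1, 2.4, 6.0]
finger_gap: 0.133
gripper_force: 41.8
```

```bash
python3 go.py 3 82.7
```

```text
t 15.57 psi 115.49 tcp [ 0.5019 -0.1376  0.0776] tilt [ 0.003 -0.001 -1.   ] q6 -0.93 bar-out 72.8
K3 shift tool [ 0.0007 -0.0008  0.0035] turn 0.572 F [1.1 2.4 6. ] 41.84013247489929 0.1328643254762664
```

Emit:
{"fn": "apply_moves", "kwargs": {"plan": [[0,0,0,0,0,0.115,0.9],[0,0,0,0,0,0.115,0.9],[0,0,0,0,0,0.115,0.9],[0,0,0,0,0,0.115,0.9],[0,0,0,0,0,0.112,0.9],[0,0,0,0,0,0,0.9],[0,0,0,0,0,0,0.9],[0,0,0,0,0,0,0.9]]}}

```text
t: 16.58
tcp_pos: [0.5018, -0.1376, 0.0775]
tool_rot: [0.751, 0.661, 0.001, 0.001]
force: [0.7, 0.3, 6.3]
finger_gap: 0.135
gripper_force: 41.9
```

```bash
python3 go.py 3 42.7
```

```text
t 16.57 psi 82.69 tcp [ 0.5018 -0.1376  0.0775] tilt [ 0.002 -0.001 -1.   ] q6 -0.36 bar-out 40.0
K3 shift tool [ 0.0002 -0.001   0.0035] turn 0.698 F [0.7 0.3 6.3] 41.877928376197815 0.13487082673687198
```

Emit:
{"fn": "apply_moves", "kwargs": {"plan": [[0,0,0,0,0,0,0],[0,0,0,0,0,0,0],[0,0,-0.033,0,0,0,0],[0,0,-0.035,0,0,0,0],[0,0,0,0,0,0,0],[0,0,0,0,0,0,0]]}}

```text
t: 17.32
tcp_pos: [0.5003, -0.1371, 0.1437]
tool_rot: [0.751, 0.661, -0.0, -0.001]
force: [-0.8, 0.5, -0.2]
finger_gap: 0.499
gripper_force: 0.0
```

```bash
python3 go.py 3 82.7;python3 - <<'E'
from ang import *
s=sense();im=snapshot("wrist");cv2.imwrite("pics/w6.png",im[:,:,::-1])
angs(s,im)
E
```

```text
t 17.32 psi 82.72 tcp [ 0.5003 -0.1371  0.1437] tilt [-0.001  0.001 -1.   ] q6 -0.36 bar-out 40.0
K3 shift tool [-0.0002  0.0007  0.0697] turn 0.0 F [-0.8  0.5 -0.2] 0.0 0.49933665272378464
K1 red 267 mean mm [1.3 9.3] bar-out deg 39.9 phi 0.704 sd mm [1.5 6.7]
K1 dark 267 mean mm [1.3 9.3] bar-out deg 39.9 phi 0.704 sd mm [1.5 6.7]
K2 red 200 mean mm [ 9.7 -1.1] bar-out deg 40.3 phi 0.696 sd mm [1.4 6.5]
K2 dark 200 mean mm [ 9.7 -1.1] bar-out deg 40.3 phi 0.696 sd mm [1.4 6.5]
K3 red 44 mean mm [-0.2 -1.8] bar-out deg 50.7 phi 0.516 sd mm [1.6 2.8]
K3 dark 44 mean mm [-0.2 -1.8] bar-out deg 50.7 phi 0.516 sd mm [1.6 2.8]
K4 red 304 mean mm [-9.3  1.2] bar-out deg 38.9 phi 0.721 sd mm [1.4 6.5]
K4 dark 304 mean mm [-9.3  1.2] bar-out deg 38.9 phi 0.721 sd mm [1.4 6.5]
```

View pics/w6.png

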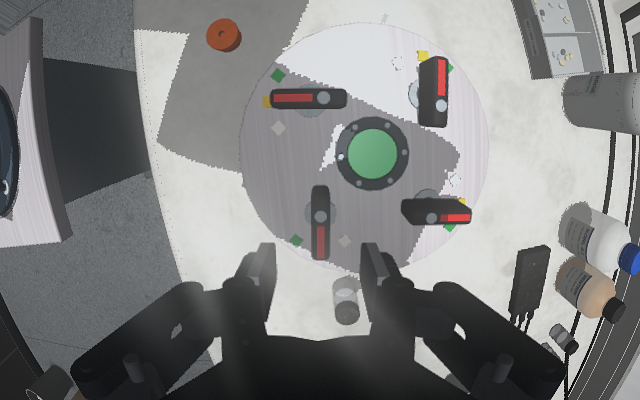

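All four bars lie at their yellow marks (K4 (308,98), K1 (433,91), K2 (437,212), K3 (320,222)). Now the second pass, starting with K3.

Emit:
{"fn": "apply_moves", "kwargs": {"plan": [[-0.0002,0.0005,0.034,0,0,0,0],[0,0,0.033,0,0,0,0],[0,0,0,0,0,0,0],[0,0,0,0,0,0,0],[0,0,0,0,0,0,0.9],[0,0,0,0,0,0,0.9],[0,0,0,0,0,0,0.9],[0,0,0,0,0,0,0.9]]}}

```text
t: 18.38
tcp_pos: [0.5018, -0.1379, 0.0785]
tool_rot: [0.75, 0.661, 0.0, 0.001]
force: [-1.9, 0.3, 6.7]
finger_gap: 0.128
gripper_force: 41.2
```

Emit:
{"fn": "apply_moves", "kwargs": {"plan": [[0,0,0,0,0,0.145,0.9],[0,0,0,0,0,0.145,0.9],[0,0,0,0,0,0.145,0.9],[0,0,0,0,0,0.145,0.9],[0,0,0,0,0,0.118,0.9],[0,0,0,0,0,0,0.9],[0,0,0,0,0,0,0.9]]}}

```text
t: 19.25
tcp_pos: [0.5015, -0.1378, 0.0785]
tool_rot: [0.931, 0.364, 0.0, 0.001]
force: [-1.4, -0.4, 7.0]
finger_gap: 0.132
gripper_force: 41.4
```

```bash
python3 go.py 3 42.7; python3 -c "
from h import *;print(sense()['ft_torque'])"
```

```text
t 19.25 psi 42.75 tcp [ 0.5015 -0.1378  0.0785] tilt [ 0.001 -0.001 -1.   ] q6 0.34 bar-out 0.1
K3 shift tool [-0.0002 -0.0008  0.0045] turn 0.001 F [-1.4 -0.4  7. ] 41.41207158565521 0.13171860001404181
[-0.03913457  0.34558958  0.04429143]
```

Emit:
{"fn": "apply_moves", "kwargs": {"plan": [[0,0,0,0,0,0.03,0.9],[0,0,0,0,0,0,0.9],[0,0,0,0,0,0,0.9]]}}

```text
t: 19.62
tcp_pos: [0.5015, -0.1378, 0.0785]
tool_rot: [0.936, 0.352, -0.0, 0.001]
force: [-2.2, 0.0, 7.3]
finger_gap: 0.13
gripper_force: 43.3
```

```bash
python3 go.py 3 42.7; python3 -c "
from h import *;print(sense()['ft_torque'])"
```

```text
t 19.62 psi 41.24 tcp [ 0.5015 -0.1378  0.0785] tilt [ 0.001 -0.002 -1.   ] q6 0.37 bar-out -1.5
K3 shift tool [-0.0002 -0.0008  0.0045] turn -0.025 F [-2.2  0.   7.3] 43.25314521789551 0.13028393970920474
[0.11045535 0.22302761 0.69380784]
```

Emit:
{"fn": "apply_moves", "kwargs": {"plan": [[0,0,0,0,0,0,0],[0,0,0,0,0,0,0],[0,0,-0.03,0,0,0,0],[0,0,-0.035,0,0,0,0],[0.058,-0.0018,0,0,0,0,0],[0.0577,-0.0018,0,0,0,0,0],[0,0,0,0,0,-0.144,0],[0,0,0,0,0,-0.145,0]]}}

```text
t: 20.62
tcp_pos: [0.5866, -0.058, 0.1419]
tool_rot: [0.875, 0.484, -0.0, -0.0]
force: [0.1, -0.4, -0.5]
finger_gap: 0.5
gripper_force: 0.0
```

Emit:
{"fn": "apply_moves", "kwargs": {"plan": [[0,0,0,0,0,-0.145,0],[0,0,0,0,0,-0.145,0],[0,0,0,0,0,-0.145,0],[0,0,0,0,0,0,0],[0,0,0,0,0,0,0],[0,0,0,0,0,0,0]]}}

```text
t: 21.38
tcp_pos: [0.5863, -0.059, 0.1422]
tool_rot: [0.752, 0.659, -0.0, -0.0]
force: [0.9, 0.3, 0.0]
finger_gap: 0.503
gripper_force: 0.0
```

```bash
python3 go.py 1 82.7; python3 - <<'E'
from ang import *
angs(sense(),snapshot("wrist"))
E
```

```text
t 21.38 psi 82.43 tcp [ 0.5863 -0.059   0.1422] tilt [-0.  0. -1.] q6 -0.16 bar-out 39.7
K1 shift tool [ 0.0003 -0.0002  0.0682] turn -0.005 F [0.9 0.3 0. ] 0.0 0.5034137076487578
K1 red 218 mean mm [1.1 9.3] bar-out deg 38.7 phi 0.725 sd mm [1.2 6.5]
K1 dark 218 mean mm [1.1 9.3] bar-out deg 38.7 phi 0.725 sd mm [1.2 6.5]
K2 red 180 mean mm [ 8.8 -1.5] bar-out deg 39.2 phi 0.716 sd mm [1.7 6.6]
K2 dark 609 mean mm [ -3.7 -11. ] bar-out deg 67.7 phi 0.218 sd mm [ 7.4 11.5]
K3 red 82 mean mm [-9.9 -9.6] bar-out deg 1.3 phi 1.378 sd mm [1.5 4.5]
K3 dark 965 mean mm [10.7 -2.8] bar-out deg 16.6 phi 1.111 sd mm [ 8.  12.3]
3 red few
3 dark few
```

Emit:
{"fn": "apply_moves", "kwargs": {"plan": [[0.0002,0,0.034,0,0,0,0],[0,0,0.032,0,0,0,0],[0,0,0,0,0,0,0],[0,0,0,0,0,0,0],[0,0,0,0,0,0,0.9],[0,0,0,0,0,0,0.9],[0,0,0,0,0,0,0.9],[0,0,0,0,0,0,0.9]]}}

```text
t: 22.42
tcp_pos: [0.5868, -0.059, 0.0777]
tool_rot: [0.752, 0.659, 0.0, 0.001]
force: [-2.0, -0.7, 6.3]
finger_gap: 0.13
gripper_force: 40.7
```

Emit:
{"fn": "apply_moves", "kwargs": {"plan": [[0,0,0,0,0,0.145,0.9],[0,0,0,0,0,0.145,0.9],[0,0,0,0,0,0.145,0.9],[0,0,0,0,0,0.145,0.9],[0,0,0,0,0,0.142,0.9],[0,0,0,0,0,0,0.9],[0,0,0,0,0,0,0.9]]}}

```text
t: 23.3
tcp_pos: [0.5865, -0.0589, 0.0777]
tool_rot: [0.936, 0.353, 0.0, 0.001]
force: [-1.8, 0.5, 6.8]
finger_gap: 0.132
gripper_force: 42.1
```

```bash
python3 go.py 1 42.7; python3 -c "
from h import *;print(sense()['ft_torque'])"
```

```text
t 23.3 psi 41.35 tcp [ 0.5865 -0.0589  0.0777] tilt [ 0.001 -0.001 -1.   ] q6 0.56 bar-out -1.4
K1 shift tool [-0.0001 -0.0004  0.0037] turn -0.024 F [-1.8  0.5  6.8] 42.09397315979004 0.13199736230833167
[0.08835361 0.32116315 0.66485224]
```

Emit:
{"fn": "apply_moves", "kwargs": {"plan": [[0,0,0,0,0,0,0],[0,0,0,0,0,0,0],[0,0,-0.03,0,0,0,0],[0,0,-0.035,0,0,0,0],[-0.0298,-0.0285,0,0,0,0,0],[-0.0297,-0.0285,0,0,0,0,0],[0,0,0,0,0,0.17,0],[0,0,0,0,0,0.17,0]]}}

```text
t: 24.3
tcp_pos: [0.5036, -0.055, 0.1414]
tool_rot: [0.983, 0.185, 0.0, -0.0]
force: [-0.2, 0.4, 0.6]
finger_gap: 0.503
gripper_force: 0.0
```

Emit:
{"fn": "apply_moves", "kwargs": {"plan": [[0,0,0,0,0,0.17,0],[0,0,0,0,0,0.17,0],[0,0,0,0,0,0.17,0],[0,0,0,0,0,0,0],[0,0,0,0,0,0,0],[0,0,0,0,0,0,0]]}}

```text
t: 25.05
tcp_pos: [0.5041, -0.055, 0.1413]
tool_rot: [0.998, -0.065, 0.0, -0.0]
force: [0.2, 0.1, 0.4]
finger_gap: 0.5
gripper_force: 0.0
```

```bash
python3 go.py 4 -7.3; python3 - <<'E'
from ang import *
angs(sense(),snapshot("wrist"))
E
```

```text
t 25.05 psi -7.51 tcp [ 0.5041 -0.055   0.1413] tilt [ 0.  0. -1.] q6 1.37 bar-out 39.8
K4 shift tool [0.0001 0.0003 0.0673] turn -0.004 F [0.2 0.1 0.4] 0.0 0.4999450338767299
K1 red 325 mean mm [6.7 6.6] bar-out deg 0.5 phi 1.391 sd mm [1.4 6.6]
K1 dark 329 mean mm [6.4 6.4] bar-out deg -1.5 phi 1.427 sd mm [1.5 7.3]
K2 red 272 mean mm [ 8.8 -1.3] bar-out deg 40.2 phi 0.698 sd mm [1.5 6.6]
K2 dark 272 mean mm [ 8.8 -1.3] bar-out deg 40.2 phi 0.698 sd mm [1.5 6.6]
K3 red 218 mean mm [-6.9 -6.5] bar-out deg 0.3 phi 1.395 sd mm [1.5 6.8]
K3 dark 218 mean mm [-6.9 -6.5] bar-out deg 0.3 phi 1.395 sd mm [1.5 6.8]
K4 red 157 mean mm [-7.5  1. ] bar-out deg 38.1 phi 0.735 sd mm [1.1 5.5]
K4 dark 157 mean mm [-7.5  1. ] bar-out deg 38.1 phi 0.735 sd mm [1.1 5.5]
```

K1 and K3 are at the stop. K4 next.

Emit:
{"fn": "apply_moves", "kwargs": {"plan": [[0,0,0.033,0,0,0,0],[0,0,0.032,0,0,0,0],[0,0,0,0,0,0,0],[0,0,0,0,0,0,0],[0,0,0,0,0,0,0.9],[0,0,0,0,0,0,0.9],[0,0,0,0,0,0,0.9],[0,0,0,0,0,0,0.9]]}}

```text
t: 26.1
tcp_pos: [0.5048, -0.0554, 0.0775]
tool_rot: [0.998, -0.066, 0.001, 0.0]
force: [-0.9, -1.0, 6.3]
finger_gap: 0.13
gripper_force: 41.5
```

Emit:
{"fn": "apply_moves", "kwargs": {"plan": [[0,0,0,0,0,0.145,0.9],[0,0,0,0,0,0.145,0.9],[0,0,0,0,0,0.145,0.9],[0,0,0,0,0,0.145,0.9],[0,0,0,0,0,0.142,0.9],[0,0,0,0,0,0,0.9],[0,0,0,0,0,0,0.9]]}}

```text
t: 26.98
tcp_pos: [0.5048, -0.0554, 0.0775]
tool_rot: [0.911, -0.413, 0.001, 0.0]
force: [-1.6, 0.3, 7.1]
finger_gap: 0.133
gripper_force: 43.3
```

```bash
python3 go.py 4 -47.3; python3 -c "
from h import *;print(sense()['ft_torque'])"
```

```text
t 26.98 psi -48.73 tcp [ 0.5048 -0.0554  0.0775] tilt [ 0.002 -0.002 -1.   ] q6 2.09 bar-out -1.4
K4 shift tool [-0.0005  0.0005  0.0035] turn -0.025 F [-1.6  0.3  7.1] 43.26376676559448 0.1331518564672193
[-0.02439988  0.07844793  0.55942829]
```

Emit:
{"fn": "apply_moves", "kwargs": {"plan": [[0,0,0,0,0,0,0],[0,0,0,0,0,0,0],[0,0,-0.03,0,0,0,0],[0,0,-0.035,0,0,0,0],[0.0578,-0.0012,0,0,0,0,0],[0.0577,-0.0012,0,0,0,0,0],[0,0,0,0,0,-0.144,0],[0,0,0,0,0,-0.145,0]]}}

```text
t: 27.98
tcp_pos: [0.5817, -0.1412, 0.1407]
tool_rot: [0.961, -0.277, -0.0, -0.0]
force: [-0.4, -0.8, 0.7]
finger_gap: 0.499
gripper_force: 0.0
```

Emit:
{"fn": "apply_moves", "kwargs": {"plan": [[0,0,0,0,0,-0.145,0],[0,0,0,0,0,-0.145,0],[0,0,0,0,0,-0.143,0],[0,0,0,0,0,0,0],[0,0,0,0,0,0,0],[0,0,0,0,0,0,0]]}}

```text
t: 28.72
tcp_pos: [0.5816, -0.1405, 0.1412]
tool_rot: [0.998, -0.067, -0.0, -0.0]
force: [0.7, 0.5, 0.5]
finger_gap: 0.5
gripper_force: 0.0
```

```bash
python3 go.py 2 -7.3; python3 - <<'E'
from ang import *
angs(sense(),snapshot("wrist"))
E
```

```text
t 28.73 psi -7.64 tcp [ 0.5816 -0.1405  0.1412] tilt [-0.  0. -1.] q6 1.28 bar-out 39.7
K2 shift tool [ 0.0012 -0.      0.0672] turn -0.006 F [0.7 0.5 0.5] 0.0 0.5002117132667427
K1 red 113 mean mm [8.5 9.2] bar-out deg 1.6 phi 1.372 sd mm [1.2 4.7]
K1 dark 123 mean mm [6.4 7.6] bar-out deg -2.4 phi 1.441 sd mm [ 1.3 10.1]
K2 red 234 mean mm [ 9.7 -0.8] bar-out deg 41.2 phi 0.68 sd mm [1.3 6.3]
K2 dark 234 mean mm [ 9.7 -0.8] bar-out deg 41.2 phi 0.68 sd mm [1.3 6.3]
K3 red 93 mean mm [-4.1 -3.1] bar-out deg 5.4 phi 1.305 sd mm [1.5 3.8]
K3 dark 717 mean mm [-10.5   4.9] bar-out deg -9.3 phi 1.561 sd mm [ 7.8 11.7]
K4 red 73 mean mm [-9.7  9.4] bar-out deg 2.9 phi 1.349 sd mm [1.3 4.4]
K4 dark 1636 mean mm [-0.8 -4.7] bar-out deg 8.6 phi 1.25 sd mm [11.2 12.5]
```

Emit:
{"fn": "apply_moves", "kwargs": {"plan": [[0.001,0,0.033,0,0,-0.006,0],[0,0,0.032,0,0,0,0],[0,0,0,0,0,0,0],[0,0,0,0,0,0,0],[0,0,0,0,0,0,0.9],[0,0,0,0,0,0,0.9],[0,0,0,0,0,0,0.9],[0,0,0,0,0,0,0.9]]}}

```text
t: 29.78
tcp_pos: [0.5836, -0.1405, 0.0778]
tool_rot: [0.998, -0.063, 0.001, 0.0]
force: [0.4, 1.9, 6.7]
finger_gap: 0.126
gripper_force: 41.4
```

Emit:
{"fn": "apply_moves", "kwargs": {"plan": [[0,0,0,0,0,0.145,0.9],[0,0,0,0,0,0.145,0.9],[0,0,0,0,0,0.145,0.9],[0,0,0,0,0,0.145,0.9],[0,0,0,0,0,0.145,0.9],[0,0,0,0,0,0,0.9],[0,0,0,0,0,0,0.9]]}}

```text
t: 30.65
tcp_pos: [0.5837, -0.1404, 0.0778]
tool_rot: [0.911, -0.411, 0.001, 0.0]
force: [-0.3, 4.1, 6.9]
finger_gap: 0.127
gripper_force: 42.6
```

```bash
python3 go.py 2 -47.3; python3 -c "
from h import *;print(sense()['ft_torque'])"
```

```text
t 30.65 psi -48.59 tcp [ 0.5837 -0.1404  0.0778] tilt [ 0.002 -0.001 -1.   ] q6 2.0 bar-out -1.3
K2 shift tool [-0.0004  0.0008  0.0038] turn -0.023 F [-0.3  4.1  6.9] 42.59767770767212 0.12692401020293512
[ 0.39466136 -0.02806077  0.62436623]
```

Emit:
{"fn": "apply_moves", "kwargs": {"plan": [[0,0,0,0,0,0,0],[0,0,0,0,0,0,0],[0,0,-0.035,0,0,0,0],[0,0,-0.05,0,0,0,0],[0,0,-0.06,0,0,0,0],[-0.05,0,0,0,0,0,0],[-0.05,0,0,0,0,0,0],[0,0,0,0,0,0,0]]}}

```text
t: 31.65
tcp_pos: [0.513, -0.0628, 0.221]
tool_rot: [0.911, -0.412, -0.002, 0.0]
force: [1.1, 0.2, -0.3]
finger_gap: 0.499
gripper_force: 0.0
```

Emit:
{"fn": "apply_moves", "kwargs": {"plan": [[0,0,0,0,0,0,0],[0,0,0,0,0,0,0]]}}

```text
t: 31.9
tcp_pos: [0.518, -0.0666, 0.2213]
tool_rot: [0.911, -0.413, 0.001, 0.0]
force: [0.4, -0.8, 0.2]
finger_gap: 0.498
gripper_force: 0.0
```

```bash
python3 - <<'E'
from ang import *
s=sense();im=snapshot("wrist");cv2.imwrite("pics/w7.png",im[:,:,::-1]);angs(s,im)
E
```

```text
K1 red 107 mean mm [5.7 5.8] bar-out deg -1.3 phi 1.423 sd mm [1.1 6.5]
K1 dark 107 mean mm [5.7 5.8] bar-out deg -1.3 phi 1.423 sd mm [1.1 6.5]
K2 red 153 mean mm [ 6.3 -6.6] bar-out deg -0.9 phi 1.416 sd mm [1.4 6.4]
K2 dark 153 mean mm [ 6.3 -6.6] bar-out deg -0.9 phi 1.416 sd mm [1.4 6.4]
K3 red 135 mean mm [-6.6 -5.9] bar-out deg 1.6 phi 1.372 sd mm [1.3 6.8]
K3 dark 135 mean mm [-6.6 -5.9] bar-out deg 1.6 phi 1.372 sd mm [1.3 6.8]
K4 red 66 mean mm [-3.2  3.2] bar-out deg 5.3 phi 1.308 sd mm [1.4 3.9]
K4 dark 66 mean mm [-3.2  3.2] bar-out deg 5.3 phi 1.308 sd mm [1.4 3.9]
```

View pics/w7.png

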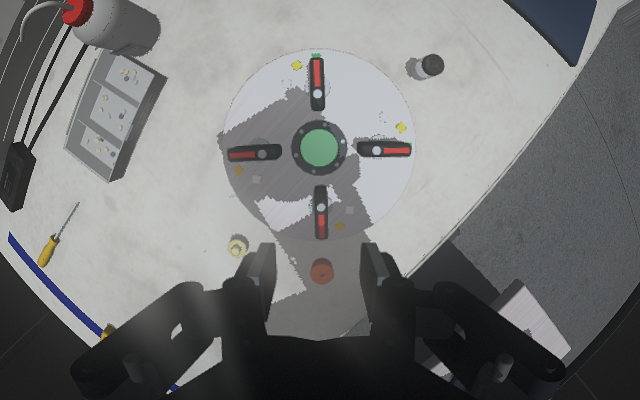

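All four pointers are radial outward (K2 (317,82), K1 (254,153), K3 (385,149), K4 (321,212)); the weight, stopper and vial are standing where they were. The gripper is open and clear.

```bash
python3 -c "
from station import *
print(sign_off())"
```

```text
the job is handed in; nothing more can be done
None
```

The cover is tightened: all four knobs went to their yellow marks and then to their green stops, crisscross in both passes. The gripper let go of the knobs, the weight, vial and stopper were not moved, and the job was handed in at about 32 s.

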